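# Turn round the mirrored brackets in the inspection rail

### The job

Three aluminium L brackets stand in the dark rail next to the fixed blue master bracket. Those whose foot points the opposite way from the master's foot are mirrored: pick up each of these, turn it half a turn about its upright leg and set it down (do not drop it) with its leg standing where it stood and its foot in line with the rail, pointing the same way as the master's. Leave the bracket that already matches alone, and finish with all three upright, at rest and let go.

Things in the scene. Friction and masses are not known exactly. Their poses are not given: they have to be found in the camera images.
- rail: Fixed dark steel rail, 460 x 64 mm, its floor 12 mm above the table inside a 6 mm lip. At one end stands the fixed blue master, shaped and sized like the brackets. Origin: on the table under the master's leg; y along the rail, the way the master's foot points, towards the loose brackets; z up. The brackets' legs stand on yellow marks at y = 120, 240, 360 mm, up to 5 mm off.
- bracket_a: Loose aluminium L bracket standing in the rail, one of three alike in any order; 16 mm thick (its x), 110 g, same front and back. Upright leg 24 mm wide, 90 mm tall; at its bottom a foot 22 mm tall reaches to one side, tip 45 mm from the leg's middle. Origin: centre of the leg's underside; z up along the leg, y the way the foot points. Grip the leg near its top, best across its 24 mm.
- bracket_b: Loose aluminium L bracket standing in the rail, one of three alike in any order; 16 mm thick (its x), 110 g, same front and back. Upright leg 24 mm wide, 90 mm tall; at its bottom a foot 22 mm tall reaches to one side, tip 45 mm from the leg's middle. Origin: centre of the leg's underside; z up along the leg, y the way the foot points. Grip the leg near its top, best across its 24 mm.
- bracket_c: Loose aluminium L bracket standing in the rail, one of three alike in any order; 16 mm thick (its x), 110 g, same front and back. Upright leg 24 mm wide, 90 mm tall; at its bottom a foot 22 mm tall reaches to one side, tip 45 mm from the leg's middle. Origin: centre of the leg's underside; z up along the leg, y the way the foot points. Grip the leg near its top, best across its 24 mm.
Things that resemble listed ones, but are neither listed nor needed, are in the scene too. What is shaped like the bracket_c but orange is not meant. What is shaped like the bracket_a but purple is not meant.

How it is judged:
By the outcome, as a careful person would: the job done as asked, in the order asked, and still so for the second after the job is handed in, with the robot touching nothing.
It also fails if it takes over 53 s, if anything falls off the work surface, if the arm or the gripper's body presses on something with over 40 N, if the wrist force passes 120 N, or if a joint passes its speed limit or range.

### The arm

A 7-joint arm with a two-finger parallel gripper is mounted at the origin on the work surface. World frame = base frame: x ahead of the robot, y to its left, z up, the work surface at z = 0. Lengths are in m, angles in rad, forces in N, time in s.
With the tool pointing down it reaches from about 0.4 to 0.85 m from the base axis. Payload 4.5 kg.
Tool frame: the origin (TCP) lies on the centre line of the jaws, within the pads' length; the fingertips stand 11 mm ahead of it and the grasp point (between the pads) lies 8 mm behind it; z points along the fingers, x is the direction in which the jaws open and shut, and the axes are right-handed (so a half turn about z gives the same grasp; the last joint's range is limited). The gripper opens to 85 mm and grips with 20 to 120 N. Pads are 22 mm wide; open, the fingers measure 114 mm over their backs; the gripper's body (76 mm by 85 mm) begins 54 mm behind the grasp point. The pads swing forward as they close: fully open they stand 13 mm farther back than shut.
Start: joints at [1.212, 0.689, -0.195, 1.565, 0.157, 0.902, -0.215], TCP at [0.239, -0.577, 0.242] pointing down, gripper open.
Joint ranges: [-3.01, 3.01], [-0.46, 2.08], [-1.47, 1.51], [0.13, 2.56], [-1, 4.14], [0.04, 2.09], [-2.66, 2.66]. Speed limits (rad/s): [2.57, 2.57, 3.14, 3.14, 3.14, 3.14, 3.14].

### API

Orientations are given as a 3x3 rotation matrix whose columns are the frame's x, y, z axes.
In Python, from station import env gives the robot as it stands.
- The arm moves only by the shell command python3 -m creep 'ROWS' [FORCE]. ROWS is a JSON object of lists of equal length, an entry for each row: "linear": the shift along the tool's x, y, z in m, a list of three; "rot": the turn, a rotation vector about the tool's x, y, z in degrees, a list of three; "grip": the finger opening in m, from 0 to 0.0854. In form: {"linear": [[x, y, z], ...], "rot": [[wx, wy, wz], ...], "grip": [grip, ...]}. A call has 1 to 20 rows; each row is the pose to reach, as a shift and turn from the pose commanded when the call began, along the tool's axes at that moment; what a row does not reach only later rows make up. A row lasts 1/8 s, in which the tool goes at most 62.5 mm and 10.7 degrees, less where a joint would pass 70% of its speed; a pose out of reach is approached as far as the arm can. A call with a gripper value outside its range is refused whole. The fingers move at their own pace and stop on an object; FORCE is the grip in N (left out, the last holds). Time passes only in rows, so rows that repeat a pose let the fingers close. It gives the time, the measured TCP pose, the force and the opening at its end, in the units of the state.
- env.get_obs(): the state, without advancing time (a new reading comes with each control period).
- env.read_camera(name): name is "scene" or "top" or "wrist"; returns a dict with "color" (420x560x3 uint8, blue, green, red), "range_z" (420x560 float32, m along the optical axis (not along the pixel's ray), 0 where there is no reading), "fx", "fy", "cx", "cy" (pixels), "rvec" (rotation vector, rad) and "tvec" (3), from world to camera coordinates, as OpenCV has them. Camera axes: x right, y down, z forward; pixel columns grow to the right and rows downward; lengths in m; the calibration is good to about 2 mm. A picture is of the moment at which its call begins.
- env.finish_job(): hands the job in, once; it reports no verdict.
Trained networks look in a picture, given as the dict that the camera call returned (one of the last four; its "shot" number tells which), for a name from the list of things; names that differ only in an ending like _2 or _b are one class to them, and where a whole thing is asked for, a point or a joint stands for the part that bears it (a point fixed in the world has none). Each returns a list of dicts, best first, with "conf" (0 to 1); they miss things now and then, are a little off and sometimes report something else, mostly with a low value. They report only what shows in the picture. A call takes as long as a camera call. They do not tell look-alikes from the thing itself.
- env.boxes_of(query, picture): "bbox" ([left, top, right, bottom] as shares, 0 to 1, of the picture: columns of its width, rows of its height, round what is visible of it).
- env.cut_out(query, picture): "mask" (420x560 bool, what is visible of it) and "bbox" ([left, top, right, bottom] as shares, 0 to 1, of the picture: columns of its width, rows of its height, round what is visible of it).
The state is a dict: "clock": time; "q": joint angles; "dq": joint speeds; "tau": joint torques, N m; "tcp_pos": TCP position; "tool_rot": TCP orientation; "ft_force": force on the tool from outside, world axes, zero at the start; "torque": the same for the moment, N m; "grip_width": finger opening in m.
Only numpy, scipy, OpenCV 4.12 (cv2) and the standard library are available. Lean on these libraries where they do the work, as an engineer would, in place of code of your own. Each camera call takes 0.05 s, during which the arm holds its last target.

## Working session

There is one attempt and no reset: what is moved stays moved. The work goes in short steps, Python scripts to look and compute and a shell command to move; the robot and the scene stay as the last step left them, time stands still between calls to the robot, and variables do not carry over. Pictures are saved under pics/ and viewed, and the job is handed in when it is done.

```bash
ls; mkdir -p pics
python3 - <<'E'
from station import env
import cv2,numpy as np
o=env.get_obs()
for k,v in o.items(): print(k,np.round(v,3).tolist())
for n in("scene","top"):
    p=env.read_camera(n); cv2.imwrite(f"pics/{n}0.png",p["color"]); np.savez(f"/tmp/{n}0.npz",**{k:v for k,v in p.items()})
    print(n,p["fx"],p["cx"],p["rvec"],p["tvec"])
    for q in("bracket_a","rail"):
        for d in env.boxes_of(q,p): print(q,round(d["conf"],2),np.round(np.array(d["bbox"])*[560,420,560,420]))
E
```

```text
pics
clock 0.0
q [1.212, 0.69, -0.194, 1.566, 0.157, 0.902, -0.215]
dq [0.0, -0.002, -0.002, -0.002, 0.0, -0.001, 0.0]
tau [0.001, -53.96, -1.267, -15.854, 0.009, 0.009, 0.0]
tcp_pos [0.239, -0.577, 0.241]
tool_rot [[0.383, -0.924, -0.001], [-0.924, -0.383, 0.002], [-0.002, 0.0, -1.0]]
ft_force [-0.617, 0.278, 0.394]
torque [-0.026, -0.023, -0.027]
grip_width 0.085
scene 385.4920486361134 282.1966075673303 [ 1.0921502   2.28956317 -1.10283834] [ 0.33583033 -0.23702471  1.04507111]
bracket_a 0.97 [235. 199. 267. 264.]
bracket_a 0.8 [199. 164. 220. 214.]
bracket_a 0.75 [264. 125. 271. 173.]
bracket_a 0.71 [344. 326. 398. 386.]
bracket_a 0.63 [275. 244. 305. 297.]
rail 0.73 [167. 141. 341. 338.]
top 433.92732965035214 281.4405420574432 [ 2.11552424 -2.16012476  0.10396997] [0.04194294 0.55437646 0.98939498]
bracket_a 0.75 [277. 166. 296. 176.]
bracket_a 0.67 [168. 141. 199. 162.]
bracket_a 0.63 [233. 152. 261. 174.]
bracket_a 0.6 [331. 177. 358. 196.]
bracket_a 0.5 [345. 254. 370. 277.]
rail 0.93 [217. 147. 406. 218.]
```

View pics/scene0.png

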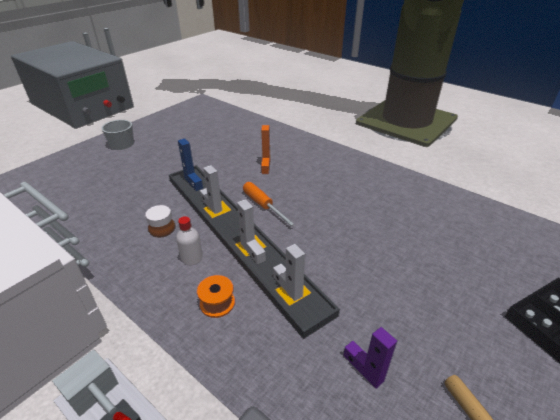

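View pics/top0.png

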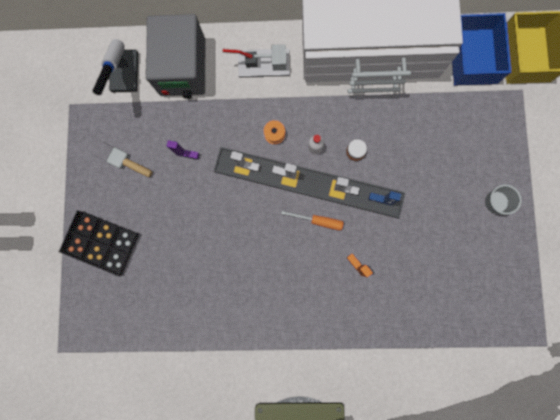

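```bash
cat > h.py <<'E'
import numpy as np,cv2
def load(n): 
    d=np.load(n,allow_pickle=True); return {k:d[k] for k in d.files}
def unproj(p,uv,z=None):
    R=cv2.Rodrigues(np.array(p["rvec"],float))[0];t=np.array(p["tvec"],float).ravel()
    u,v=uv; r=np.array([(u-p["cx"])/p["fx"],(v-p["cy"])/p["fy"],1.])
    if z is None: return R.T@(r*p["range_z"][int(round(v)),int(round(u))]-t)
    c=-R.T@t; d=R.T@r; return c+d*(z-c[2])/d[2]
def cloud(p):
    R=cv2.Rodrigues(np.array(p["rvec"],float))[0];t=np.array(p["tvec"],float).ravel()
    v,u=np.mgrid[:420,:560];Z=p["range_z"]
    P=np.stack([(u-p["cx"])/p["fx"]*Z,(v-p["cy"])/p["fy"]*Z,Z],-1)
    W=(P-t)@R; W[Z<=0]=np.nan; return W
def proj(p,X): return cv2.projectPoints(np.array(X,float).reshape(-1,3),np.array(p["rvec"],float),np.array(p["tvec"],float),np.array([[p["fx"],0,p["cx"]],[0,p["fy"],p["cy"]],[0,0,1]],float),None)[0][:,0]
E
python3 - <<'E'
from h import *
for n,(a,b,c,d) in dict(scene=(155,125,345,330),top=(205,140,415,225)).items():
    p=load(f"/tmp/{n}0.npz"); im=p["color"][b:d,a:c]; s=min(800/(c-a),600/(d-b)); s=int(s)
    cv2.imwrite(f"pics/{n}0c.png",cv2.resize(im,None,fx=s,fy=s,interpolation=cv2.INTER_CUBIC)); print(n,s)
    W=cloud(p)
    # high points near rail
    m=(W[...,2]>.09)&(W[...,2]<.115)
    v,u=np.where(m); k=(u>a)&(u<c)&(v>b)&(v<d); v=v[k];u=u[k]
    l,lab,st,ce=cv2.connectedComponentsWithStats((m).astype(np.uint8))
    for i in range(1,l):
        if st[i,4]>8 and a<ce[i,0]<c and b<ce[i,1]<d: print(np.round(ce[i]),st[i,4],np.round(np.nanmedian(W[lab==i],0),4))
E
```

```text
scene 2
[265. 127.] 27 [ 0.4026 -0.1524  0.0906]
[184. 144.] 113 [ 0.5689 -0.2146  0.1003]
[211. 172.] 145 [ 0.6029 -0.1025  0.101 ]
[245. 207.] 190 [0.6378 0.0113 0.1012]
[295. 254.] 265 [0.669  0.1311 0.1015]
top 3
[237. 156.] 85 [0.6641 0.1278 0.101 ]
[290. 168.] 84 [0.6333 0.0073 0.1009]
[342. 182.] 88 [ 0.5995 -0.1076  0.1007]
[394. 196.] 94 [ 0.564  -0.2209  0.101 ]
```

View pics/scene0c.png

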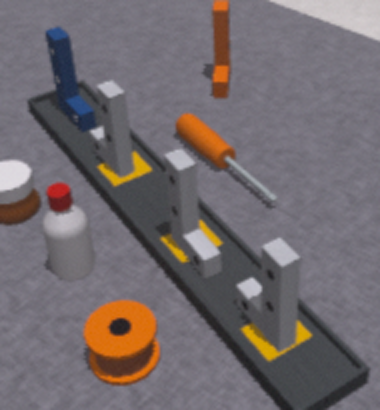

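View pics/top0c.png

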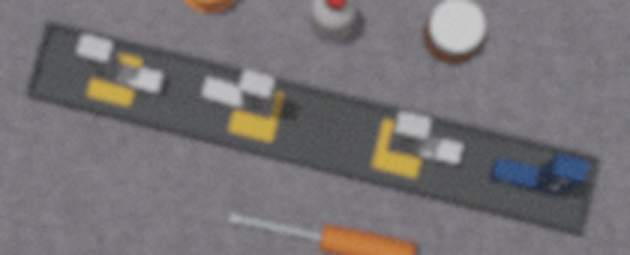

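Run:
```python
from h import *
for n,(a,b,c,d) in dict(scene=(155,125,345,330),top=(205,120,415,225)).items():
    p=load(f"/tmp/{n}0.npz"); W=cloud(p); z=W[...,2]
    s=np.zeros(z.shape,bool); s[b:d,a:c]=1
    m=(z>.098)&(z<.107)&s
    l,lab,st,ce=cv2.connectedComponentsWithStats(m.astype(np.uint8)); C=[]
    for i in range(1,l):
        if st[i,4]>8:
            q=W[lab==i]; r=cv2.minAreaRect((q[:,:2]*1000).astype(np.float32)); print(n,ce[i].round(),st[i,4],np.round(r[0],1),np.round(r[1],1),round(r[2],1),q[:,2].mean().round(4)); C.append(r[0])
    m=(z>.03)&s
    l,lab,st,ce=cv2.connectedComponentsWithStats(m.astype(np.uint8))
    for i in range(1,l):
        if st[i,4]>20: q=W[lab==i];print('  hi',ce[i].round(),q.min(0).round(3),q.max(0).round(3))
```

```text
scene [183. 142.] 67 [ 566.2 -220.7] [23.  15.7] 74.9 0.1017
scene [210. 170.] 92 [ 600.3 -107. ] [25.6 16. ] 74.0 0.1017
scene [245. 205.] 128 [635.1   7.9] [25.  15.7] 72.1 0.1016
scene [295. 252.] 184 [665.6 128.9] [25.5 15.7] 72.9 0.1017
  hi [266. 140.] [ 0.39  -0.165  0.03 ] [ 0.417 -0.139  0.091]
  hi [188. 161.] [ 0.557 -0.235  0.03 ] [ 0.583 -0.175  0.104]
  hi [212. 186.] [ 0.584 -0.153  0.03 ] [ 0.611 -0.094  0.104]
  hi [248. 227.] [ 0.625 -0.007  0.03 ] [0.656 0.052 0.104]
  hi [162. 214.] [ 0.67  -0.171  0.03 ] [ 0.709 -0.131  0.042]
  hi [187. 237.] [ 0.689 -0.065  0.03 ] [ 0.724 -0.035  0.087]
  hi [293. 268.] [0.646 0.084 0.03 ] [0.676 0.143 0.104]
  hi [215. 290.] [0.717 0.02  0.03 ] [0.769 0.072 0.037]
top [236. 156.] 71 [665.1 128.2] [24.1 15.8] 72.7 0.1014
top [290. 168.] 74 [634.6   6.8] [23.4 16.1] 71.0 0.1012
top [342. 181.] 75 [ 599.9 -108.2] [24.2 15.6] 75.8 0.1012
top [395. 196.] 78 [ 565.  -221.8] [23.8 16.2] 72.0 0.1014
  hi [274. 130.] [0.718 0.021 0.03 ] [0.768 0.07  0.039]
  hi [316. 143.] [ 0.688 -0.072  0.031] [ 0.72  -0.038  0.088]
  hi [357. 148.] [ 0.67  -0.174  0.03 ] [ 0.712 -0.132  0.045]
  hi [243. 161.] [0.645 0.085 0.03 ] [0.674 0.142 0.105]
  hi [286. 170.] [ 0.624 -0.006  0.031] [0.655 0.052 0.106]
  hi [345. 186.] [ 0.583 -0.152  0.03 ] [ 0.61  -0.095  0.107]
  hi [386. 197.] [ 0.555 -0.234  0.03 ] [ 0.583 -0.177  0.106]
```

Run:
```python
from h import *
for n,(a,b,c,d) in dict(scene=(155,125,345,330),top=(205,140,415,225)).items():
    p=load(f"/tmp/{n}0.npz"); W=cloud(p); z=W[...,2]
    s=np.zeros(z.shape,bool); s[b:d,a:c]=1
    m=((z>.008)&(z<.022)&s&(p["color"].max(-1)<90)).astype(np.uint8)
    m=cv2.morphologyEx(m,cv2.MORPH_OPEN,np.ones((2,2)))
    l,lab,st,ce=cv2.connectedComponentsWithStats(m); i=1+st[1:,4].argmax()
    q=W[lab==i]; r=cv2.minAreaRect((q[:,:2]*1000).astype(np.float32)); print(n,r)
R=np.array([[0.383,-0.924,-0.001],[-0.924,-0.383,0.002],[-0.002,0,-1]])
from station import env
o=env.get_obs();R=np.array(o["tool_rot"]);x=np.array(o["tcp_pos"])
# world yaw of tool x
print(np.degrees(np.arctan2(R[1,0],R[0,0])), R.T@(np.array([.600,-.1077,.17])-x))
```

```text
scene ((619.998046875, -33.64808654785156), (462.5293273925781, 67.36094665527344), 75.16094970703125)
top ((590.8390502929688, -123.76884460449219), (286.044677734375, 60.38033676147461), 74.43375396728516)
-67.49262762956295 [-0.29556912 -0.51309311  0.07218726]
```

```bash
python3 -m creep '{"linear":[[-0.03,-0.05,0.007],[-0.06,-0.10,0.014],[-0.09,-0.155,0.022],[-0.12,-0.205,0.03],[-0.15,-0.26,0.037],[-0.18,-0.31,0.044],[-0.21,-0.365,0.05],[-0.24,-0.415,0.06],[-0.27,-0.465,0.066],[-0.2955,-0.513,0.072],[-0.2955,-0.513,0.072],[-0.2955,-0.513,0.072],[-0.2955,-0.513,0.072],[-0.2955,-0.513,0.072]],"rot":[[0,0,4],[0,0,8],[0,0,12],[0,0,16],[0,0,20],[0,0,24],[0,0,28],[0,0,32],[0,0,36],[0,0,38],[0,0,38],[0,0,38],[0,0,38],[0,0,38]],"grip":[0.085,0.085,0.085,0.085,0.085,0.085,0.085,0.085,0.085,0.085,0.085,0.085,0.085,0.085]}' 40
python3 - <<'E'
from station import env
from h import *
o=env.get_obs();print(o["clock"],o["q"],o["tcp_pos"])
p=env.read_camera("wrist");cv2.imwrite("pics/w1.png",p["color"]);np.savez("/tmp/w1.npz",**p)
W=cloud(p);z=W[...,2];m=((z>.096)&(z<.108)).astype(np.uint8)
l,lab,st,ce=cv2.connectedComponentsWithStats(m)
for i in range(1,l):
    if st[i,4]>100:
        q=W[lab==i];r=cv2.minAreaRect((q[:,:2]*1000).astype(np.float32));print(ce[i].round(),st[i,4],r,q[:,2].mean())
E
```

```text
clock: 2.05
tcp_pos: [0.5994, -0.1096, 0.1705]
tool_rot: [[-0.269, -0.963, -0.0], [-0.963, 0.269, -0.001], [0.001, -0.0, -1.0]]
ft_force: [0.7, 0.5, -0.3]
grip_width: 0.0851
2.05 [ 0.04817695  0.75886303  0.10111175  1.69197533 -0.10755687  0.6962416
 -1.6392758 ] [ 0.59943889 -0.10964664  0.1705411 ]
[107. 224.] 871 ((634.0165405273438, 5.576789855957031), (24.298297882080078, 16.532527923583984), 72.8569107055664) 0.10171341723063324
[275. 227.] 781 ((599.811767578125, -109.26810455322266), (24.036022186279297, 16.12118148803711), 75.51094055175781) 0.1019142638981438
[440. 231.] 859 ((564.9473266601562, -222.56597900390625), (24.553829193115234, 16.39422607421875), 74.95372772216797) 0.10161222439108945
```

View pics/w1.png

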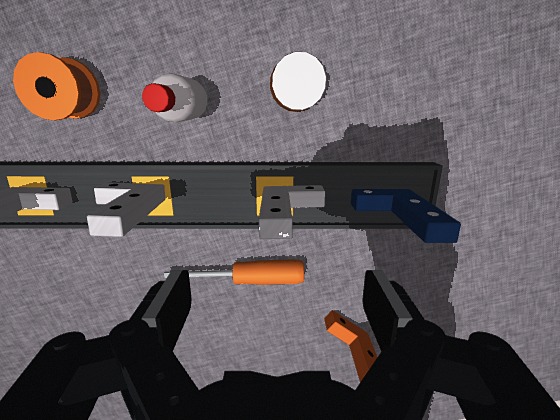

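```bash
python3 -m creep '{"linear":[[-0.001,0,0.03],[-0.001,0,0.06],[-0.001,0,0.08],[-0.001,0,0.092],[-0.001,0,0.092],[-0.001,0,0.092],[-0.001,0,0.092],[-0.001,0,0.092],[-0.001,0,0.092],[-0.001,0,0.092],[-0.001,0,0.092],[-0.001,0,0.092],[-0.001,0,0.092],[-0.001,0,0.092]],"rot":[[0,0,0],[0,0,0],[0,0,0],[0,0,0],[0,0,0],[0,0,0],[0,0,0],[0,0,0],[0,0,0],[0,0,0],[0,0,0],[0,0,0],[0,0,0],[0,0,0]],"grip":[0.085,0.085,0.085,0.085,0.05,0.04,0.035,0.03,0.026,0.022,0.018,0.015,0.015,0.015]}' 50
```

```text
clock: 3.85
tcp_pos: [0.6006, -0.1073, 0.0786]
tool_rot: [[-0.267, -0.964, 0.001], [-0.964, 0.267, -0.0], [0.0, -0.001, -1.0]]
ft_force: [-1.5, 0.1, 5.4]
grip_width: 0.0235
```

```bash
python3 -m creep '{"linear":[[0,0,-0.008],[0,0,-0.018],[0,0,-0.030],[0,0,-0.035],[0,0,-0.035],[0,0,-0.035]],"rot":[[0,0,0],[0,0,0],[0,0,0],[0,0,0],[0,0,0],[0,0,0]],"grip":[0.015,0.015,0.015,0.015,0.015,0.015]}'
python3 - <<'E'
from station import env
from h import *
p=env.read_camera("scene");cv2.imwrite("pics/s2.png",cv2.resize(p["color"][120:330,140:350],None,fx=2.8,fy=2.8))
E
```

```text
clock: 4.6
tcp_pos: [0.6001, -0.107, 0.1131]
tool_rot: [[-0.267, -0.964, -0.001], [-0.964, 0.267, 0.0], [0.0, 0.001, -1.0]]
ft_force: [-0.0, 0.6, -1.2]
grip_width: 0.0236
```

View pics/s2.png

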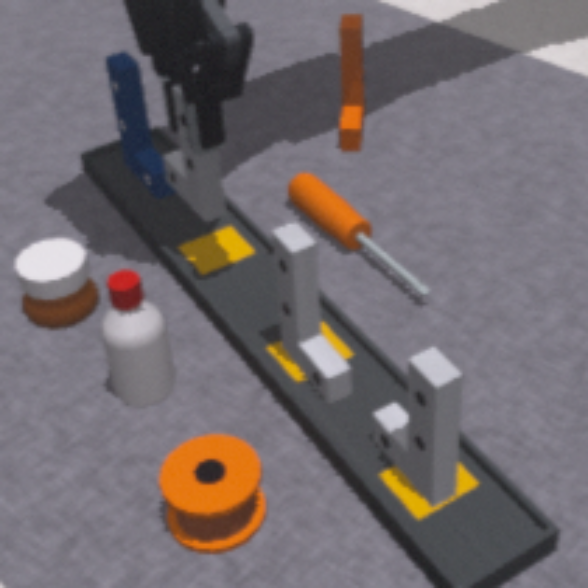

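```bash
python3 -m creep '{"linear":[[0,0,0],[0,0,0],[0,0,0],[0,0,0],[0,0,0],[0,0,0],[0,0,0],[0,0,0],[0,0,0],[0,0,0],[0,0,0],[0,0,0],[0,0,0],[0,0,0],[0,0,0],[0,0,0],[0,0,0],[0,0,0],[0,0,0],[0,0,0]],"rot":[[0,0,-5],[0,0,-15],[0,0,-25],[0,0,-35],[0,0,-45],[0,0,-55],[0,0,-65],[0,0,-75],[0,0,-85],[0,0,-95],[0,0,-105],[0,0,-115],[0,0,-125],[0,0,-135],[0,0,-145],[0,0,-155],[0,0,-165],[0,0,-174],[0,0,-179],[0,0,-179]],"grip":[0.015,0.015,0.015,0.015,0.015,0.015,0.015,0.015,0.015,0.015,0.015,0.015,0.015,0.015,0.015,0.015,0.015,0.015,0.015,0.015]}'
python3 - <<'E'
from station import env
from h import *
o=env.get_obs();R=np.array(o["tool_rot"]);print(o["q"],np.degrees(np.arctan2(R[1,0],R[0,0])))
p=env.read_camera("scene");cv2.imwrite("pics/s3.png",cv2.resize(p["color"][120:330,140:350],None,fx=2.8,fy=2.8))
p=env.read_camera("wrist");cv2.imwrite("pics/w3.png",p["color"])
E
```

```text
clock: 7.15
tcp_pos: [0.5999, -0.1075, 0.1127]
tool_rot: [[0.285, 0.958, -0.001], [0.958, -0.285, -0.0], [-0.0, -0.001, -1.0]]
ft_force: [0.2, 0.4, -0.9]
grip_width: 0.0233
[ 0.49760957  0.93906772 -0.74111923  1.70002229  0.81866133  0.84224373
  0.66426886] 73.41467650826414
```

View pics/s3.png

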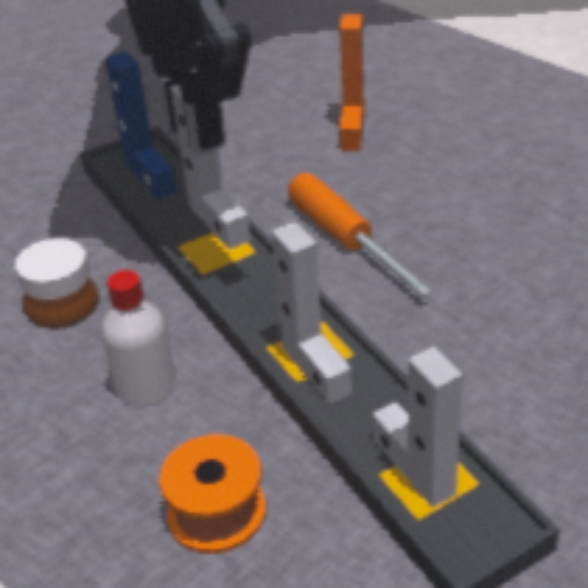

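View pics/w3.png

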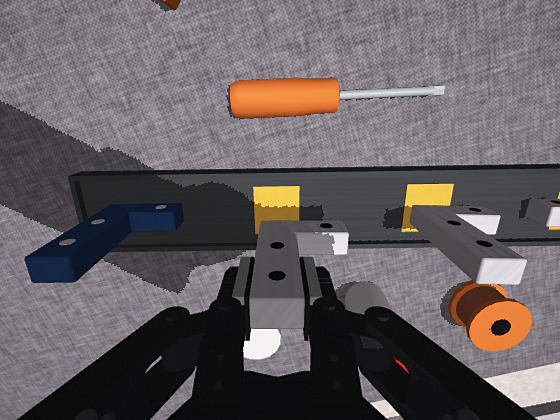

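```bash
python3 -m creep '{"linear":[[-0.0005,0,0.01],[-0.0005,0,0.02],[-0.0005,0,0.027],[-0.0005,0,0.031],[-0.0005,0,0.033],[-0.0005,0,0.0335],[-0.0005,0,0.034],[-0.0005,0,0.034]],"rot":[[0,0,-1],[0,0,-1],[0,0,-1],[0,0,-1],[0,0,-1],[0,0,-1],[0,0,-1],[0,0,-1]],"grip":[0.015,0.015,0.015,0.015,0.015,0.015,0.015,0.015]}'
```

```text
clock: 8.25
tcp_pos: [0.6003, -0.1076, 0.0795]
tool_rot: [[0.267, 0.964, 0.0], [0.964, -0.267, -0.0], [0.0, 0.0, -1.0]]
ft_force: [0.8, 0.5, -0.5]
grip_width: 0.0233
```

Not yet in contact (0.9 mm to go).

```bash
python3 -m creep '{"linear":[[0,0,0.0004],[0,0,0.0008],[0,0,0.0011],[0,0,0.0011],[0,0,0.0011]],"rot":[[0,0,0],[0,0,0],[0,0,0],[0,0,0],[0,0,0]],"grip":[0.015,0.015,0.015,0.015,0.015]}'
```

```text
clock: 8.88
tcp_pos: [0.6004, -0.1076, 0.0786]
tool_rot: [[0.267, 0.964, 0.0], [0.964, -0.267, -0.0], [-0.0, 0.001, -1.0]]
ft_force: [-0.4, 0.1, 4.8]
grip_width: 0.0237
```

```bash
python3 -m creep '{"linear":[[0,0,0],[0,0,0],[0,0,0],[0,0,0],[0,0,0],[0,0,0],[0,0,-0.01],[0,0,-0.04],[0,0,-0.08],[0,0,-0.1],[0,0,-0.1],[0,0,-0.1]],"rot":[[0,0,0],[0,0,0],[0,0,0],[0,0,0],[0,0,0],[0,0,0],[0,0,0],[0,0,0],[0,0,0],[0,0,0],[0,0,0],[0,0,0]],"grip":[0.026,0.03,0.036,0.045,0.06,0.07,0.075,0.08,0.085,0.085,0.085,0.085]}'
python3 - <<'E'
from station import env
from h import *
o=env.get_obs();R=np.array(o["tool_rot"]);x=np.array(o["tcp_pos"]);print(o["q"],R)
def comps(p,a=0,b=0,c=560,d=420):
    W=cloud(p);z=W[...,2];s=np.zeros(z.shape,bool);s[b:d,a:c]=1
    l,lab,st,ce=cv2.connectedComponentsWithStats(((z>.097)&(z<.107)&s).astype(np.uint8))
    for i in range(1,l):
        if st[i,4]>50:
            q=W[lab==i];r=cv2.minAreaRect((q[:,:2]*1000).astype(np.float32));print(ce[i].round(),st[i,4],np.round(r[0],1),np.round(r[1],1),round(r[2],1))
p=env.read_camera("scene");cv2.imwrite("pics/s4.png",cv2.resize(p["color"][120:330,140:350],None,fx=2.8,fy=2.8));comps(p)
p=env.read_camera("wrist");cv2.imwrite("pics/w4.png",p["color"]);comps(p)
print(R.T@(np.array([.6652,.1283,.17])-x))
E
```

```text
clock: 10.38
tcp_pos: [0.5993, -0.108, 0.1769]
tool_rot: [[0.267, 0.964, -0.002], [0.964, -0.267, -0.001], [-0.001, -0.002, -1.0]]
ft_force: [0.0, -0.1, 0.5]
grip_width: 0.085
[ 0.52945415  0.86038063 -0.80508816  1.6588395   0.73504689  0.95339983
  0.75003996] [[ 2.67221790e-01  9.63632430e-01 -2.24826446e-03]
 [ 9.63634412e-01 -2.67223576e-01 -5.29778133e-04]
 [-1.11130066e-03 -2.02493674e-03 -9.99997332e-01]]
[70. 13.] 393 [   96.9 -1450.4] [ 25.  645.8] 89.7
[337.   3.] 100 [-725.7 -716.7] [ 21.7 238.9] 0.6
[379.   9.] 87 [-725.5 -482.4] [149.6  24.5] 89.2
[512.  30.] 307 [-724.1   39.7] [ 21.9 328.2] 1.3
[75. 82.] 407 [ 560.2 -734.8] [146.7 310.1] 35.1
[414.  92.] 213 [36.4 12.7] [ 60.  129.9] 17.6
[183. 143.] 71 [ 565.8 -220.8] [25.3 15. ] 74.6
[211. 171.] 98 [ 601.  -105.8] [25.5 16.1] 72.7
[245. 206.] 136 [634.8   7.5] [25.2 15.5] 71.9
[295. 252.] 195 [665.7 128.7] [24.5 15.9] 72.8
[ 43. 315.] 675 [921.  -30.3] [102.6   8. ] 3.5
[113. 221.] 779 [ 563.7 -222.4] [25.2 15.8] 74.3
[278. 225.] 728 [ 599.5 -107.7] [23.6 16.1] 74.8
[439. 228.] 778 [633.1   5.9] [24.5 16.4] 73.4
[0.24531439 0.00038077 0.0066365 ]
```

View pics/w4.png

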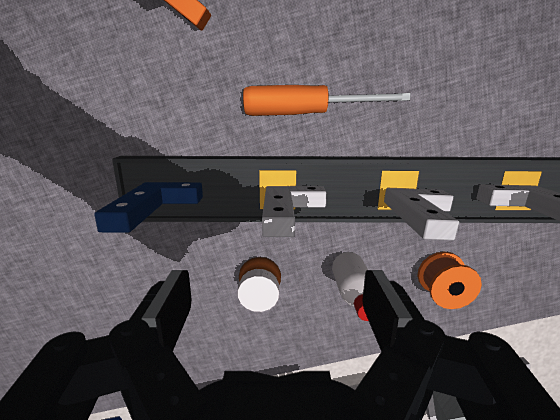

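```bash
python3 -m creep '{"linear":[[0.05,0,0],[0.1,0,0],[0.15,0,0],[0.2,0,0.003],[0.23,0,0.007],[0.2455,0.0005,0.007],[0.2455,0.0005,0.007],[0.2455,0.0005,0.007],[0.2455,0.0005,0.007],[0.2455,0.0005,0.007]],"rot":[[0,0,0],[0,0,0],[0,0,0],[0,0,0],[0,0,1],[0,0,1],[0,0,1],[0,0,1],[0,0,1],[0,0,1]],"grip":[0.085,0.085,0.085,0.085,0.085,0.085,0.085,0.085,0.085,0.085]}'
python3 - <<'E'
from station import env
from h import *
o=env.get_obs();R=np.array(o["tool_rot"]);x=np.array(o["tcp_pos"]);print(o["q"],x,np.degrees(np.arctan2(R[1,0],R[0,0])))
p=env.read_camera("wrist");cv2.imwrite("pics/w5.png",p["color"])
W=cloud(p);z=W[...,2]
l,lab,st,ce=cv2.connectedComponentsWithStats(((z>.097)&(z<.107)).astype(np.uint8))
for i in range(1,l):
    if st[i,4]>50:
        q=W[lab==i];r=cv2.minAreaRect((q[:,:2]*1000).astype(np.float32));print(ce[i].round(),st[i,4],np.round(r[0],1),np.round(r[1],1),round(r[2],1),R.T@(np.array([*r[0],170])/1000-x))
E
```

```text
clock: 11.72
tcp_pos: [0.6664, 0.1276, 0.1713]
tool_rot: [[0.285, 0.958, 0.0], [0.958, -0.285, -0.001], [-0.001, 0.0, -1.0]]
ft_force: [0.1, -0.6, -0.1]
grip_width: 0.0851
[ 0.10782499  0.93873765 -0.76737449  1.43543917  0.70156272  1.05258448
  0.47497017] [0.66636525 0.12763597 0.17130635] 73.43012093562213
[277. 225.] 778 [664.2 127.6] [23.7 16.6] 73.0 [-0.00067827 -0.0020822   0.00130608]
[103. 231.] 816 [633.2   6.5] [24.9 16.5] 71.6 [-0.12551107  0.0027862   0.00138123]
[544. 365.] 385 [850.1 308.9] [ 5.9 29.5] 1.7 [0.2260828  0.12439623 0.00121318]
[442. 406.] 149 [874.3 219.8] [ 3.  43.7] 87.9 [0.1476459  0.17300792 0.00127507]
```

View pics/w5.png

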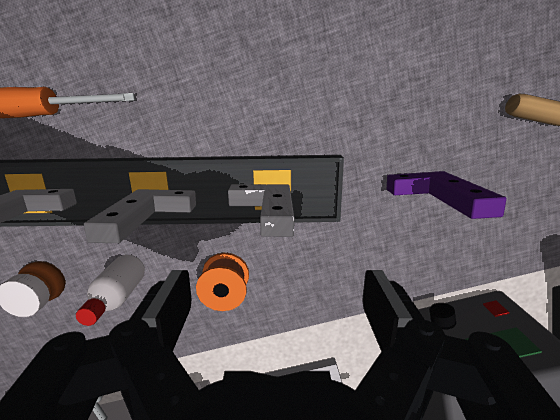

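```bash
python3 -m creep '{"linear":[[0,-0.0015,0.03],[0,-0.0015,0.06],[0,-0.0015,0.08],[0,-0.0015,0.0925],[0,-0.0015,0.0925],[0,-0.0015,0.0925],[0,-0.0015,0.0925],[0,-0.0015,0.0925],[0,-0.0015,0.0925],[0,-0.0015,0.0925],[0,-0.0015,0.0925],[0,-0.0015,0.0925],[0,-0.0015,0.0925],[0,-0.0015,0.0925]],"rot":[[0,0,0],[0,0,0],[0,0,0],[0,0,0],[0,0,0],[0,0,0],[0,0,0],[0,0,0],[0,0,0],[0,0,0],[0,0,0],[0,0,0],[0,0,0],[0,0,0]],"grip":[0.085,0.085,0.085,0.085,0.05,0.04,0.035,0.03,0.026,0.022,0.018,0.015,0.015,0.015]}' 50
python3 -m creep '{"linear":[[0,0,-0.008],[0,0,-0.018],[0,0,-0.030],[0,0,-0.035],[0,0,-0.035],[0,0,-0.035]],"rot":[[0,0,0],[0,0,0],[0,0,0],[0,0,0],[0,0,0],[0,0,0]],"grip":[0.015,0.015,0.015,0.015,0.015,0.015]}'
python3 - <<'E'
from station import env
from h import *
p=env.read_camera("wrist");cv2.imwrite("pics/w6.png",p["color"])
E
```

```text
clock: 13.52
tcp_pos: [0.665, 0.1293, 0.079]
tool_rot: [[0.284, 0.959, 0.0], [0.959, -0.284, -0.0], [0.0, 0.0, -1.0]]
ft_force: [-0.5, -0.4, 4.7]
grip_width: 0.0234
clock: 14.28
tcp_pos: [0.6646, 0.1291, 0.1134]
tool_rot: [[0.284, 0.959, -0.001], [0.959, -0.284, -0.0], [-0.001, -0.0, -1.0]]
ft_force: [0.1, 0.4, -1.0]
grip_width: 0.0229
```

View pics/w6.png

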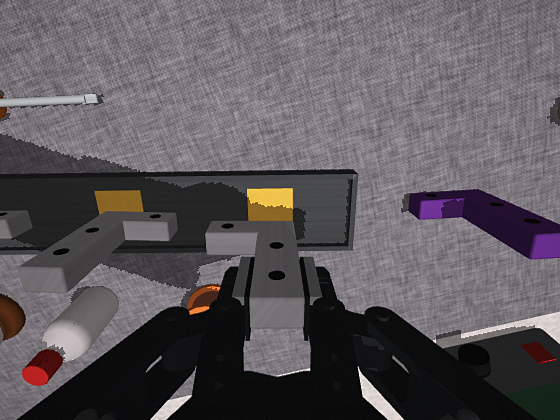

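```bash
python3 -m creep '{"linear":[[0,0,0],[0,0,0],[0,0,0],[0,0,0],[0,0,0],[0,0,0],[0,0,0],[0,0,0],[0,0,0],[0,0,0],[0,0,0],[0,0,0],[0,0,0],[0,0,0],[0,0,0],[0,0,0],[0,0,0],[0,0,0],[0,0,0],[0,0,0]],"rot":[[0,0,5],[0,0,15],[0,0,25],[0,0,35],[0,0,45],[0,0,55],[0,0,65],[0,0,75],[0,0,85],[0,0,95],[0,0,105],[0,0,115],[0,0,125],[0,0,135],[0,0,145],[0,0,155],[0,0,165],[0,0,174],[0,0,179],[0,0,179]],"grip":[0.015,0.015,0.015,0.015,0.015,0.015,0.015,0.015,0.015,0.015,0.015,0.015,0.015,0.015,0.015,0.015,0.015,0.015,0.015,0.015]}'
python3 - <<'E'
from station import env
from h import *
o=env.get_obs();R=np.array(o["tool_rot"]);print(o["q"],np.degrees(np.arctan2(R[1,0],R[0,0])))
p=env.read_camera("scene");cv2.imwrite("pics/s7.png",cv2.resize(p["color"][120:330,140:350],None,fx=2.8,fy=2.8))
E
```

```text
clock: 16.82
tcp_pos: [0.6644, 0.1298, 0.1132]
tool_rot: [[-0.266, -0.964, -0.001], [-0.964, 0.266, -0.0], [0.0, 0.001, -1.0]]
ft_force: [-0.9, -0.6, -1.3]
grip_width: 0.0234
[-0.29661379  0.91357722  0.07021863  1.50065125 -0.08350628  0.73113475
 -2.03096834] -105.39966963097626
```

View pics/s7.png

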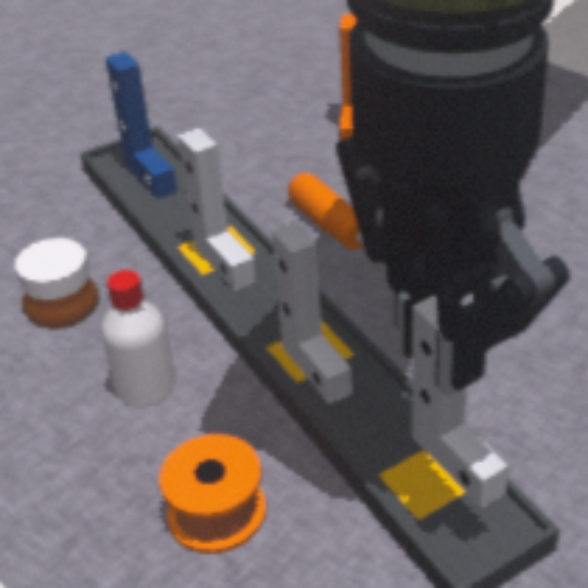

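```bash
python3 -m creep '{"linear":[[0.001,-0.0005,0.01],[0.001,-0.0005,0.02],[0.001,-0.0005,0.027],[0.001,-0.0005,0.031],[0.001,-0.0005,0.033],[0.001,-0.0005,0.0335],[0.001,-0.0005,0.034],[0.001,-0.0005,0.034]],"rot":[[0,0,0],[0,0,0],[0,0,0],[0,0,0],[0,0,0],[0,0,0],[0,0,0],[0,0,0]],"grip":[0.015,0.015,0.015,0.015,0.015,0.015,0.015,0.015]}'
```

```text
clock: 17.88
tcp_pos: [0.6652, 0.1282, 0.0799]
tool_rot: [[-0.267, -0.964, 0.0], [-0.964, 0.267, 0.0], [-0.0, -0.0, -1.0]]
ft_force: [-1.3, 0.3, -1.6]
grip_width: 0.0235
```

```bash
python3 -m creep '{"linear":[[0,0,0.0004],[0,0,0.0008],[0,0,0.0011],[0,0,0.0011],[0,0,0.0011]],"rot":[[0,0,0],[0,0,0],[0,0,0],[0,0,0],[0,0,0]],"grip":[0.015,0.015,0.015,0.015,0.015]}'
```

```text
clock: 18.5
tcp_pos: [0.6652, 0.1282, 0.079]
tool_rot: [[-0.267, -0.964, 0.0], [-0.964, 0.267, 0.0], [-0.0, -0.0, -1.0]]
ft_force: [-0.8, 0.6, 4.5]
grip_width: 0.0231
```

Contact (about 4.5 N). Release and back off.

```bash
python3 -m creep '{"linear":[[0,0,0],[0,0,0],[0,0,0],[0,0,0],[0,0,0],[0,0,0],[0,0,-0.01],[0,0,-0.04],[0,0,-0.08],[0,0,-0.12],[0,0.05,-0.15],[0,0.1,-0.16],[0,0.15,-0.16],[0,0.18,-0.16],[0,0.18,-0.16],[0,0.18,-0.16]],"rot":[[0,0,0],[0,0,0],[0,0,0],[0,0,0],[0,0,0],[0,0,0],[0,0,0],[0,0,0],[0,0,0],[0,0,0],[0,0,0],[0,0,0],[0,0,0],[0,0,0],[0,0,0],[0,0,0]],"grip":[0.026,0.03,0.036,0.045,0.06,0.07,0.075,0.08,0.085,0.085,0.085,0.085,0.085,0.085,0.085,0.085]}'
python3 - <<'E'
from station import env
from h import *
for n,(a,b,c,d) in dict(scene=(155,125,345,330),top=(205,120,415,225)).items():
    p=env.read_camera(n);cv2.imwrite(f"pics/{n}8.png",cv2.resize(p["color"][b:d,a:c],None,fx=2.8,fy=2.8))
    W=cloud(p);z=W[...,2];s=np.zeros(z.shape,bool);s[b:d,a:c]=1
    l,lab,st,ce=cv2.connectedComponentsWithStats(((z>.098)&(z<.107)&s).astype(np.uint8))
    for i in range(1,l):
        if st[i,4]>20:
            q=W[lab==i];r=cv2.minAreaRect((q[:,:2]*1000).astype(np.float32));print(n,ce[i].round(),st[i,4],np.round(r[0],1),np.round(r[1],1),round(r[2],1))
print(env.get_obs()["clock"])
E
```

```text
clock: 20.5
tcp_pos: [0.4928, 0.1762, 0.2393]
tool_rot: [[-0.268, -0.964, 0.002], [-0.964, 0.268, 0.0], [-0.001, -0.002, -1.0]]
ft_force: [0.9, -0.9, 0.5]
grip_width: 0.0848
scene [183. 142.] 69 [ 565.8 -220. ] [24.3 15.2] 71.7
scene [210. 171.] 95 [ 600.7 -105.8] [26.  15.9] 71.3
scene [245. 205.] 126 [634.8   7.7] [24.3 15.5] 72.7
scene [296. 252.] 186 [665.  129.3] [24.8 16.8] 75.8
top [236. 156.] 72 [665.2 129. ] [24.  15.9] 73.5
top [290. 168.] 74 [634.1   6.9] [23.4 16.6] 73.3
top [342. 181.] 76 [ 600.7 -106.9] [23.8 16. ] 75.0
top [395. 196.] 80 [ 565.2 -222. ] [23.9 16.2] 74.5
20.6
```

View pics/scene8.png

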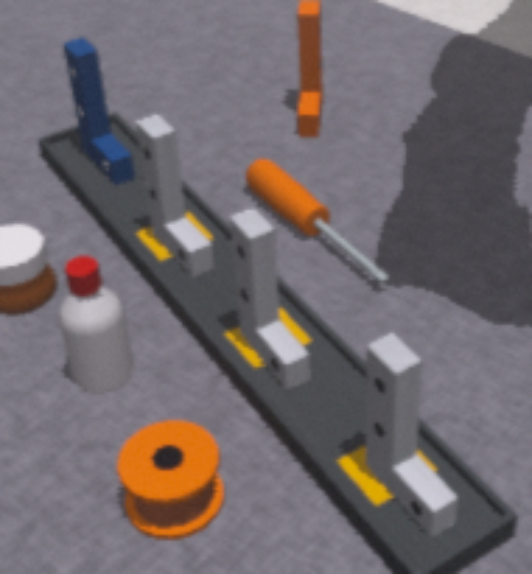

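View pics/top8.png

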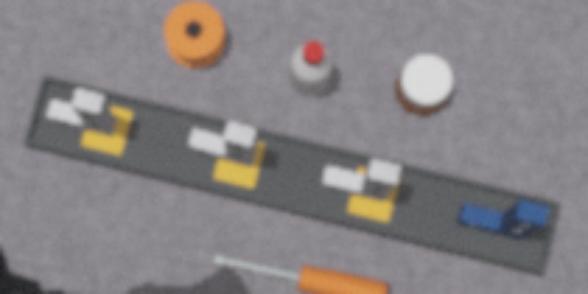

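All feet point the same way as the master's, and the legs are within about 1.5 mm of where they stood.

```bash
python3 -c "
from station import env
print(env.finish_job())"
```

```text
the job is handed in; nothing more can be done
None
```

The job is done and handed in at about 20.6 s. I turned the two mirrored brackets, at y ≈ 120 and 360 mm, half a turn. I lowered each until the rail floor pushed back with about 5 N, then let go. The middle bracket already matched and was left alone.

- **Final pictures (scene and top cameras):** all three brackets stand upright, with their feet pointing the same way as the master's. The gripper is open and well clear of them.
- **Leg positions:** both turned legs are within about 1.5 mm of where they stood.
- **Alignment:** I took the rail's direction as about 74.5° and set both brackets down at that angle. The leg yaws I measured afterwards were 71 to 76°. The fixed master read 71.7° and 74.5° in the two cameras, so most of that spread looks like measurement noise.
- **Disagreement between cameras:** on positions they differed by 1 to 2 mm, within the stated calibration. No check failed.

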